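Weigh the hole punch on the hand scale

TASK

Weigh the caddy that has the metal hole punch in it: take it by the T-handle of its hand scale, lift until the caddy hangs well clear of the bench on the scale's spring, and hold it still there for a second or so. Then set it down upright in the middle of the cork mat and let go, without ever letting go of it in the air. Do not move or tip the similar caddy of plastic clips.

Things in the scene. Friction and masses are not known exactly. Their poses are not given: they have to be found in the camera images.
- punch_caddy: Black steel tray 130 x 100 x 40 mm (x, y, z) with a thin steel bail across it, holding a steel two-hole punch (112 mm long, fixed in the tray). On the bail stands a hand scale, fixed upright to it; all together 208 mm high, 0.5 to 0.8 kg. Stands loose on the bench, left or right of the mat. Origin: centre of the tray's underside. x along the tray's long side, y along the bail and the T-handle's bar, z up.
- punch_grip (a point): Centre of the T-handle's bar on top of the punch caddy's scale: a black rubber bar 18 mm in diameter and 90 mm long along this frame's y, level, straight above the tray's centre and 199 mm above its underside when the scale is slack. Below the bar's middle is a steel neck 12 mm thick with 21 mm free under the bar, then the scale's grey tube, 30 mm in diameter. Grip the bar across (closing along x) at its middle from above.
- punch_scale (a joint): Stretch of the punch caddy's scale in m: 0 slack, grows as the handle and tube are pulled straight up out of the tray's rod, stop at 0.06. The spring is 160 N/m, so the load hangs free at about 0.027 to 0.041 of stretch: the handle must rise that far before the tray leaves the bench. When the tray is set down the handle sinks by the same amount until the scale is slack.
- clips_grip (a point): The same T-handle's centre on the other, similar caddy (same tray and scale, but filled with four short stacks of white plastic clips), on the other side of the mat. To be left alone.
- mat_top (a point): Centre of the top face of the cork mat, 190 x 170 mm (x, y) and 6 mm thick, fixed on the bench between the two caddies; z up.
Things that resemble listed ones, but are neither listed nor needed, are in the scene too. What is shaped like the punch_caddy but green is not meant.

How it is judged:
By the outcome, as a careful person would: the job done as asked, in the order asked, and still so for the second after the job is handed in, with the robot touching nothing.
It also fails if it takes over 48 s, if anything falls off the work surface, if the arm or the gripper's body presses on something with over 40 N, if the wrist force passes 120 N, or if a joint passes its speed limit or range.

ROBOT

A 7-joint arm with a two-finger parallel gripper is mounted at the origin on the work surface. World frame = base frame: x ahead of the robot, y to its left, z up, the work surface at z = 0. Lengths are in m, angles in rad, forces in N, time in s.
With the tool pointing down it reaches from about 0.4 to 0.9 m from the base axis. Payload 5.5 kg.
Tool frame: the origin (TCP) lies at the very end of the fingers, on their centre line; the grasp point (between the pads) lies 19 mm behind it; z points along the fingers, y is the line along which they close (so a half turn about z gives the same grasp; the last joint's range is limited). The gripper opens to 92 mm and grips with 3 to 60 N. Pads are 19 mm wide; open, the fingers measure 130 mm over their backs; the gripper's body (75 mm by 190 mm) begins 47 mm behind the grasp point.
Start: joints at [-0.937, 0.501, -0.427, 1.55, 0.221, 1.138, -0.21], TCP at [0.235, 0.606, 0.227] pointing down, gripper open.
Joint ranges: [-2.88, 2.88], [-0.31, 2.03], [-1.54, 1.56], [0.2, 2.42], [-1.41, 4.55], [0.19, 2.02], [-2.57, 2.57]. Speed limits (rad/s): [2.57, 2.57, 3.14, 3.14, 3.14, 3.14, 3.14].

INTERFACE

Orientations are given as a unit quaternion [x, y, z, w].
In Python, from cell import robot, fingers, planner, read_state, cams gives the robot as it stands. Calls block until the motion is done:
- robot.move_pose(position, orientation): joint-space move of the TCP to a pose.
- robot.move_straight(position, attitude=None, feed=0.15): straight line of the TCP; attitude=None keeps the orientation; feed is the mean speed in m/s.
- robot.goto_joints(angles): joint-space move.
- fingers.set_gripper(opening, f_grip=None): finger opening in m; f_grip is the grip in N (None keeps the last); returns when the fingers have stopped.
- robot.pause(seconds).
- planner.ik(position, orientation): joint angles nearest the present ones, or None.
- read_state(): the state.
- cams.grab_frame(name): name is "side" or "top" or "wrist"; returns a dict with "image" (400x640x3 uint8, red, green, blue), "fx", "fy", "cx", "cy" (pixels), "camera_from_world" (4x4, takes a point from world to camera coordinates). Camera axes: x right, y up, looking along -z (the intrinsics and any distortion apply to the point x, -y, -z); pixel columns grow to the right and rows downward; lengths in m; the calibration is good to about 2 mm. A picture is of the moment at which its call begins. There is no depth.
A pose or a line that the arm cannot do raises robot.PlanningError and nothing moves.
- robot.finish_job(): hands the job in; it is judged then, once.
The state is a dict: "time_s": time; "joint_pos": joint angles; "qd": joint speeds; "joint_torque": joint torques, N m; "eef_pos": TCP position; "ee_rot": TCP orientation; "contact_force": force on the tool from outside, world axes, zero at the start; "moment": the same for the moment, N m; "grip_width": finger opening in m; "grasp_force": force on a finger pad.
Only numpy, scipy, OpenCV 4.12 (cv2) and the standard library are available. Lean on these libraries where they do the work, as an engineer would, in place of code of your own. Each camera call takes 0.05 s, during which the arm holds its last target. There are 200 camera calls.

## Working session

There is one attempt and no reset: what is moved stays moved. The work goes in short steps, each a Python script; the robot and the scene stay as the last script left them, time stands still between calls to the robot, and variables do not carry over. Pictures are saved under pics/ and viewed, at most 10 in all, crops included, and the job is handed in when it is done.

```bash
mkdir -p pics; ls; python3 - <<'E'
from cell import cams,read_state
import cv2
for n in("top","side"):
    f=cams.grab_frame(n);cv2.imwrite(f"pics/{n}0.png",f["image"][...,::-1])
    print(n,{k:(v if k!="image" else v.shape) for k,v in f.items()})
s=read_state();print(s["time_s"],s["eef_pos"],s["ee_rot"],s["grip_width"])
E
```

```text
pics
top {'image': (400, 640, 3), 'fx': 486.87145840490217, 'fy': 486.87145840490217, 'cx': 310.93489882437416, 'cy': 199.13810164287938, 'camera_from_world': array([[ 0.01425412, -0.99984349, -0.01047941,  0.10808163],
       [ 0.99756459,  0.01350442,  0.06842896, -0.47219674],
       [-0.06827673, -0.01142928,  0.99760095, -1.36855414],
       [ 0.        ,  0.        ,  0.        ,  1.        ]])}
side {'image': (400, 640, 3), 'fx': 369.4060388958568, 'fy': 369.4060388958568, 'cx': 323.60103321264523, 'cy': 202.26013487305943, 'camera_from_world': array([[ 0.99647196, -0.08349943, -0.00845416, -0.4346347 ],
       [ 0.07123915,  0.78827846,  0.61118087, -0.18781346],
       [-0.04436902, -0.60962687,  0.79144581, -1.06209578],
       [ 0.        ,  0.        ,  0.        ,  1.        ]])}
0.1 [0.23534675 0.60521419 0.22577674] [ 1.84334053e-01  9.82863248e-01 -8.69522967e-04 -1.89679983e-04] 0.09188333206205768
```

View pics/top0.png

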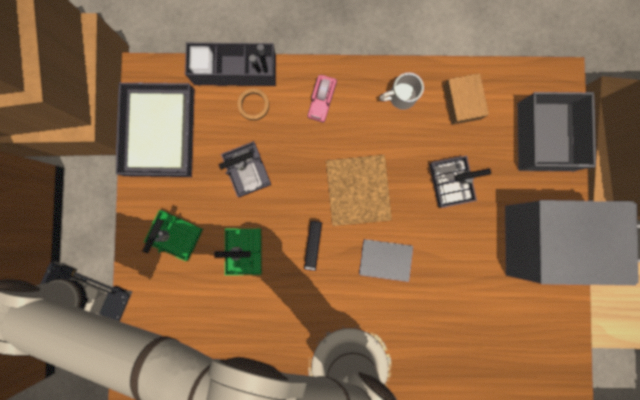

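View pics/side0.png

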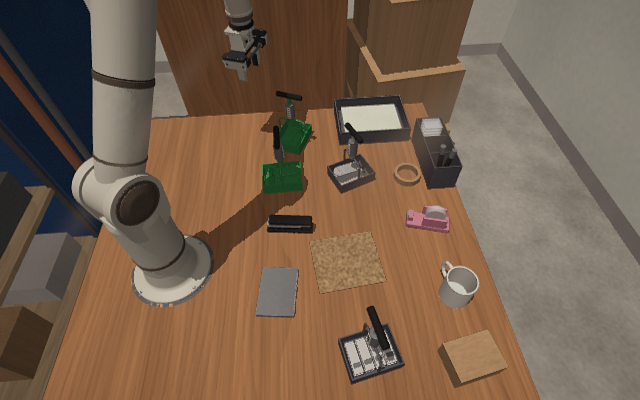

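Black caddies are at top (245,168) / side (350,172), and at top (453,181) / side (370,350). Green ones, not meant, are at top (175,235) and (243,250). The mat is at top (359,190). The desk punch (black, 313,245) and the pink tool (322,98) are loose distractors. I'll check both black caddies up close.

```bash
python3 - <<'E'
import cv2,numpy as np
t=cv2.imread("pics/top0.png");s=cv2.imread("pics/side0.png")
a=[t[130:210,205:285],t[140:220,415:495],s[115:195,310:390],s[302:382,330:410]]
a=[cv2.resize(i,(300,300),interpolation=cv2.INTER_CUBIC) for i in a]
cv2.imwrite("pics/crop.png",np.vstack([np.hstack(a[:2]),np.hstack(a[2:])]))
E
```

```text
(no output)
```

View pics/crop.png

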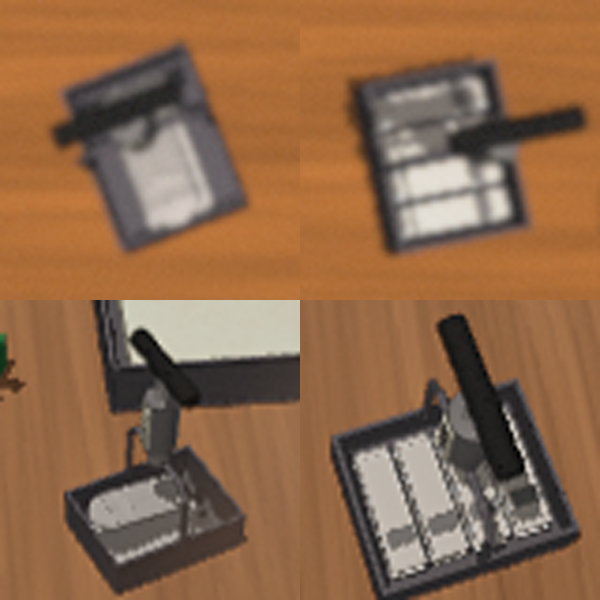

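Left caddy: one punch body with a metal base, so it is the punch caddy. Right caddy: four separate white stacks, so it is the clips. Next I fit pose and yaw from the bar ends and tray rim corners in both views, plus the mat.

```bash
cat > h.py <<'E'
import numpy as np,cv2
from scipy.optimize import least_squares
def proj(f,P):
    c=np.c_[P,np.ones(len(P))]@f["camera_from_world"].T
    return np.c_[f["cx"]+f["fx"]*c[:,0]/-c[:,2],f["cy"]-f["fy"]*c[:,1]/-c[:,2]]
def place(p,L):
    c,s=np.cos(p[3]),np.sin(p[3]); return L@np.array([[c,s,0],[-s,c,0],[0,0,1]])+p[:3]
def fit(obs,p0,fixz=None):
    g=lambda p:np.r_[p[:2],fixz,p[2]] if fixz is not None else p
    r=lambda p:np.concatenate([(proj(f,place(g(p),L))-u).ravel() for f,L,u in obs])
    s=least_squares(r,p0,loss="soft_l1"); return g(s.x),s.fun.reshape(-1,2).round(1)
def rect(a,b,z): return np.array([[a/2,b/2,z],[a/2,-b/2,z],[-a/2,-b/2,z],[-a/2,b/2,z]])
E
python3 - <<'E'
from h import *
from cell import cams
T=cams.grab_frame("top");S=cams.grab_frame("side")
k=3.75
tc=np.array([[65,95],[183,45],[245,205],[128,250]])/k+[205,130]
# side view: right=+x, up=+y ; order (+x+y),(+x-y),(-x-y),(-x+y)
sc=np.array([[185,150],[245,217],[118,265],[68,193]])/k+[310,115]
bar=np.array([[0,.045,.199],[0,-.045,.199]])
tb=np.array([[60,135],[183,92]])/k+[205,130]; sb=np.array([[138,37],[192,95]])/k+[310,115]
R=rect(.13,.10,.04)
for nm,o in dict(tray=[(T,R,tc),(S,R,sc)],bar=[(T,bar,tb),(S,bar,sb)],all=[(T,R,tc),(S,R,sc),(T,bar,tb),(S,bar,sb)]).items():
    print(nm,*fit(o,[.55,.2,0,.35]))
M=rect(.19,.17,0)
mt=np.array([[328,163],[385,155],[391,219],[332,224]]);ms=np.array([[372,233],[384,284],[323,292],[310,239]])
print("mat",*fit([(T,M,mt),(S,M,ms)],[.5,0,.006,0]))
E
```

```text
tray [ 0.55185432  0.29806321 -0.00383108  0.39704343] [[-0.9 -0.8]
 [ 0.5 -0.6]
 [ 0.9 -0.9]
 [-1.   0.3]
 [ 0.1 -0.9]
 [-0.4  0.1]
 [-0.7  1.3]
 [-1.8  0.5]]
bar [0.55300719 0.29660982 0.00233227 0.36634777] [[-0.7  0.2]
 [ 0.6 -0.8]
 [-0.3 -1. ]
 [-0.2  1.7]]
all [ 0.55232901  0.29738071 -0.00140343  0.3916355 ] [[-0.7 -1.3]
 [ 0.8 -0.9]
 [ 1.  -1. ]
 [-1.   0.1]
 [ 0.4 -1.3]
 [-0.2 -0.2]
 [-0.6  0.9]
 [-1.6  0. ]
 [-0.6  1.1]
 [ 0.3 -0.7]
 [-0.9 -0.1]
 [-0.3  2.4]]
mat [ 0.50196517 -0.02289062 -0.00211504  0.07831697] [[-0.8 -4.3]
 [ 0.8 -0.1]
 [-0.3  1.4]
 [-0.4  0.2]
 [-0.3 -0.6]
 [ 2.4 -1. ]
 [-4.   1.6]
 [ 0.4  2.3]]
```

```bash
cat >> h.py <<'E'
def quat(yaw):  # tool down, closing line at angle yaw
    a=(yaw+np.pi/2)/2; return [np.cos(a),np.sin(a),0,0]
E
python3 - <<'E'
from h import *
from cell import *
t=cv2.imread("pics/top0.png")[145:235,315:405];s=cv2.imread("pics/side0.png")[220:310,302:392]
cv2.imwrite("pics/mat.png",np.hstack([cv2.resize(i,(400,400),interpolation=cv2.INTER_CUBIC) for i in(t,s)]))
robot.move_pose([.5525,.297,.30],quat(.385))
f=cams.grab_frame("wrist");cv2.imwrite("pics/w1.png",f["image"][...,::-1])
st=read_state();print(st["time_s"],st["eef_pos"],st["joint_pos"])
print(proj(f,np.array([[.5525,.297,.199],[.5525,.297,.0]])))
d=.045*np.array([-np.sin(.385),np.cos(.385),0])
print(proj(f,np.array([.5525,.297,.199])+np.array([d,-d])))
E
```

```text
1.8917 [0.55109994 0.29913709 0.29965768] [-0.37806602  0.37791548 -0.21601762  1.53120012  0.08251625  1.24206022
 -0.21726657]
[[320.06106318 203.52976392]
 [319.72784363 162.19331837]]
[[320.30348115 146.82932696]
 [319.83949448 255.35365137]]
```

View pics/w1.png

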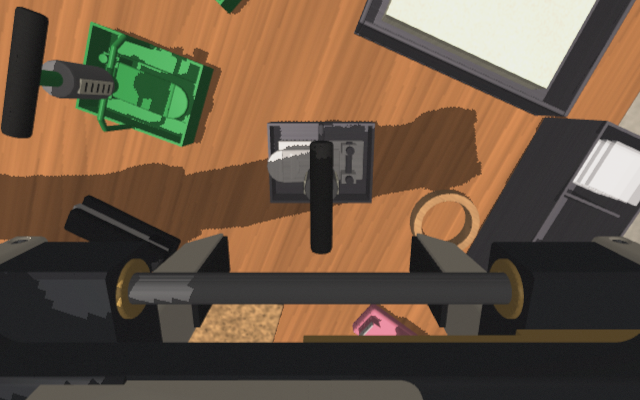

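View pics/mat.png

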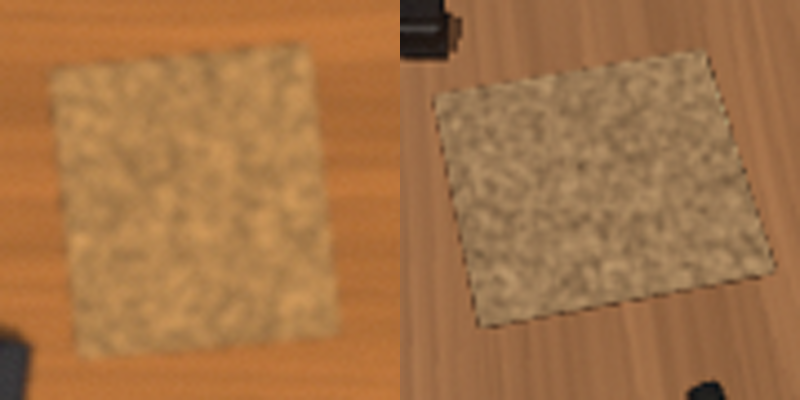

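The wrist view shows the bar at column 320, rows 140–253, against 147–255 predicted, so it is 2–3 mm off along the bar only. The tray below holds a metal punch. The mat corners are now sharper for a refit. Now I'll grip and lift.

```bash
python3 - <<'E'
from h import *
from cell import *
T=cams.grab_frame("top");S=cams.grab_frame("side")
mt=np.array([[52,68],[308,43],[337,333],[80,355]])*90/400+[315,145]
ms=np.array([[307,52],[375,270],[80,327],[34,97]])*90/400+[302,220]
M=rect(.19,.17,0)
print("mat",*fit([(T,M,mt),(S,M,ms)],[.5,0,0],fixz=.006))
def st(n):
    s=read_state();print(n,round(s["time_s"],2),s["eef_pos"].round(4),s["contact_force"].round(1),s["moment"].round(2),round(s["grip_width"],4),s["grasp_force"])
x,y=.5515,.299
robot.move_straight([x,y,.18],quat(.385),feed=.1);st("down")
fingers.set_gripper(0,f_grip=50);st("grip")
robot.move_straight([x,y,.20],feed=.04);st("l1")
robot.move_straight([x,y,.31],feed=.06);st("l2")
robot.pause(1.5);st("hold")
for n in("side","wrist"):cv2.imwrite(f"pics/{n}2.png",cams.grab_frame(n)["image"][...,::-1])
cv2.imwrite("pics/m2.png",cv2.resize(np.vstack([cv2.imread("pics/side2.png")[:200],cv2.imread("pics/wrist2.png")[:250]]),None,fx=1.2,fy=1.2))
E
```

```text
mat [ 0.50070062 -0.02332845  0.006       0.10600591] [[-0.1 -0.7]
 [ 1.1 -0.5]
 [ 1.3 -0.1]
 [-0.2  0.5]
 [-0.4 -1.2]
 [ 0.5  0.2]
 [-0.5 -0.2]
 [-0.4 -1. ]]
down 3.34 [0.552  0.2993 0.1808] [-0.6 -1.   0. ] [-0.08  0.    0.05] 0.092 0.0
grip 4.5 [0.5521 0.2993 0.1802] [ 2.   0.1 -0.7] [ 0.15 -0.41  0.03] 0.0169 49.999160170555115
l1 5.15 [0.5513 0.2989 0.1998] [ 1.8  1.2 -4.6] [ 0.05 -0.4   0.07] 0.0168 49.99819993972778
l2 7.13 [0.5513 0.2989 0.3096] [ 1.1  0.2 -6.3] [-0.02  0.    0.02] 0.0169 49.99627947807312
hold 8.63 [0.5515 0.299  0.31  ] [ 0.6  0.8 -6.8] [-0.01  0.06  0.04] 0.017 49.99626159667969
```

View pics/m2.png

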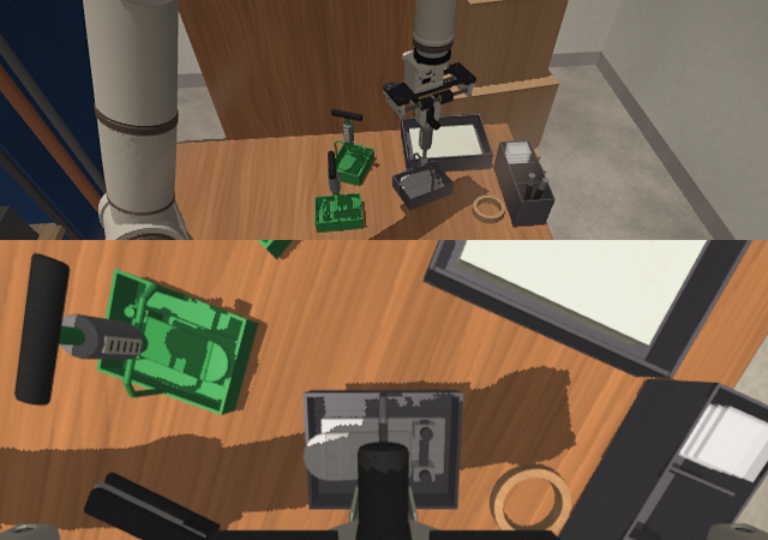

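The caddy hangs level, about 9 cm clear, with a steady 6.5 N load, held 1.5 s. Next I carry it to the mat.

```bash
python3 - <<'E'
from h import *
from cell import *
robot.move_straight([.5007,-.0233,.31],quat(.106),feed=.09);robot.pause(1)
s=read_state();print(s["time_s"],s["eef_pos"],s["contact_force"],s["moment"])
robot.move_straight([.5007,-.0233,.245],feed=.05);robot.pause(.8)
F={n:cams.grab_frame(n) for n in("top","side")}
L=[]
for n,f in F.items():
    im=f["image"][...,::-1].copy()
    u=proj(f,np.array([[.5007,-.0233,.006]]))[0];print(n,u)
    p=place(np.array([.5007,-.0233,.018,.106]),rect(.13,.1,0));print(proj(f,p).round(1).tolist())
    x0,y0=int(u[0])-55,int(u[1])-65;print(x0,y0)
    L.append(cv2.resize(im[y0:y0+110,x0:x0+110],(400,400),interpolation=cv2.INTER_CUBIC))
cv2.imwrite("pics/m3.png",np.hstack(L))
s=read_state();print(s["time_s"],s["eef_pos"],s["contact_force"],s["moment"])
E
```

```text
13.5083 [ 0.50070611 -0.02330765  0.31001147] [-0.85498347 -0.21713359 -6.68184943] [-0.17227037  0.02013404  0.01762172]
top [359.20483061 189.5924225 ]
[[339.9, 168.2], [374.8, 165.0], [379.4, 210.3], [344.3, 213.6]]
304 124
side [346.55323816 260.11213533]
[[364.3, 239.7], [373.4, 269.6], [327.8, 277.8], [321.1, 247.0]]
291 195
15.8583 [ 0.50071522 -0.02330703  0.24500773] [-0.24794642  0.04023838 -7.2005302 ] [-0.0929948   0.0877857   0.00557741]
```

View pics/m3.png

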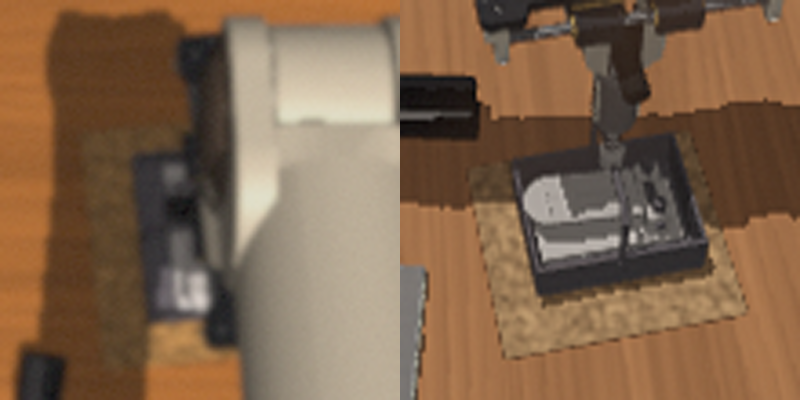

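The caddy hangs level over the mat centre. Its front-left bottom corner is at about (329,275), against (328,278) predicted. I'll lower it until slack, release, retreat and check.

```bash
python3 - <<'E'
from h import *
from cell import *
def st(n):
    s=read_state();print(n,round(s["time_s"],2),s["eef_pos"].round(4),s["contact_force"].round(1),s["moment"].round(2),round(s["grip_width"],4))
robot.move_straight([.5007,-.0233,.215],feed=.025);st("a")
robot.move_straight([.5007,-.0233,.1865],feed=.03);robot.pause(.5);st("b")
fingers.set_gripper(.092);robot.pause(.3);st("open")
robot.move_straight([.5007,-.0233,.31],feed=.08);st("up")
robot.move_pose([.40,.35,.35],quat(.5));robot.pause(.5);st("away")
L=[]
for n in("top","side"):
    f=cams.grab_frame(n);im=f["image"][...,::-1].copy()
    u=proj(f,np.array([[.5007,-.0233,.006]]))[0];x0,y0=int(u[0])-55,int(u[1])-65
    print(n,x0,y0,proj(f,place(np.array([.5007,-.0233,.006,.106]),rect(.13,.1,.04))).round(1).tolist())
    L.append(cv2.resize(im[y0:y0+110,x0:x0+110],(400,400),interpolation=cv2.INTER_CUBIC))
cv2.imwrite("pics/m4.png",np.hstack(L))
E
```

```text
a 17.21 [ 0.5008 -0.0233  0.2152] [-0.1 -0.9 -6.6] [-0.13  0.29 -0.01] 0.0166
b 18.81 [ 0.5007 -0.0233  0.1866] [-1.8 -0.8 -1.2] [-0.41  0.52 -0.  ] 0.0167
open 20.37 [ 0.5007 -0.0233  0.1865] [-0.5 -0.3 -0.2] [-0.08  0.05 -0.04] 0.0918
up 22.06 [ 0.5004 -0.0233  0.3094] [ 0.4  0.4 -0.1] [-0.06  0.02 -0.04] 0.0915
away 24.0 [0.4001 0.3499 0.35  ] [0.5 0.4 1. ] [-0.06  0.03 -0.06] 0.0921
top 304 124 [[340.4, 166.9], [376.0, 163.6], [380.7, 209.9], [344.9, 213.2]]
side 291 195 [[365.1, 234.5], [374.4, 264.8], [327.8, 273.1], [321.0, 242.0]]
```

View pics/m4.png

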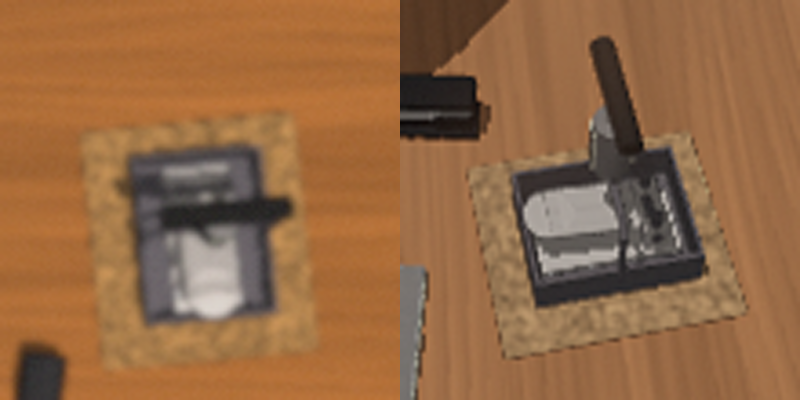

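The caddy stands upright in the middle of the mat, with the rim corners within about 2 px of prediction. The gripper is clear.

```bash
python3 -c "
from cell import robot
print(robot.finish_job())"
```

```text
the job is handed in; nothing more can be done
None
```

I weighed the punch caddy (load about 6.5–7 N, held still about 9 cm clear of the bench for 1.5 s), set it down upright in the middle of the cork mat, released it there, and handed the job in at about 24 s; the clips caddy was left untouched.

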